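# Seat the puri press on its three-slot chapati board

### The job

Pick the wooden puri press up by its knob and set it on the steel seat in the middle of the chapati board, turning it lightly by feel until all three feet drop into the three slots, so that it stands level and cannot rock. Then bed it with one steady downward push of about 12 N, never bearing on the seat with more than 30 N, and let go; leave everything else on the counter alone.

Things in the scene. Friction and masses are not known exactly. Their poses are not given: they have to be found in the camera images.
- board: Round polished wooden chapati board, 240 mm across, 22 mm thick, held fast on the counter. Origin: centre of its underside, on the counter; z up. On its top, concentric, lies the flat round steel seat with three straight radial slots 120 degrees apart.
- seat_floor (a point): Centre of the seat's floor, 24 mm above the board's origin, axes as the board's. Lands from 50 to 78 mm radius rise 8 mm above it, cut by three slots 18 mm wide. The slots lie at 0, 120 and 240 degrees from the board's x axis plus an unmeasured offset, anywhere from -0.5 to +0.5 rad (seen from above, not in any pose). The seat turns only above 3 N m, so a light touch leaves it put.
- press: Puri press, 0.25 to 0.42 kg: wooden plate 128 mm across, its underside 14 and top 28 mm above the origin, with three lobes (76 mm from the centre), a foot under each. A plain round upright knob, 32 mm in diameter, rises at the centre from 28 to 80 mm. Origin: on the centre line, level with the feet's bottoms; z up, x towards foot a. It starts standing on the counter. Any foot fits any slot.
- foot_a (a point): Centre of the bottom of the first foot, on the press's x axis, 62 mm from the centre. Each foot is a round steel stud under a lobe, 14 mm in diameter and 14 mm long, with a 1.5 mm chamfer; a small screw head marks it on the top of the plate.
- foot_b (a point): Centre of the bottom of the second foot, 120 degrees anticlockwise from foot a seen from above.
- foot_c (a point): Centre of the bottom of the third foot, 240 degrees anticlockwise from foot a.
- pin: Bystander: hollow aluminium rolling pin, 300 mm long, 36 mm in diameter, lying down along its x axis; origin under its middle.
- jar: Bystander: white ceramic jar with a cork lid, 92 mm across, 123 mm tall; origin under its centre.
- egg_ring: Bystander: steel egg ring, 90 mm across, 22 mm high; origin under its centre.
- whisk: Bystander: red silicone whisk lying along its x axis, 255 mm long, 44 mm across; origin near its middle, on the counter.
- bowl: Bystander: small steel bowl, 110 mm across, 50 mm high; origin under its centre.
- shaker: Bystander: glass shaker, 40 mm across, 85 mm tall; origin under its centre.
- spoon: Bystander: wooden spoon lying on the counter along its x axis; origin under it.

How it is judged:
On the way, in this order (a step that is already met when the one before it is completed fails the run):
1. the press is lifted clear of the counter (height (world z) of each of foot_a, foot_b, foot_c above 0.02 m), for 0.1 s.
2. with all three feet home in the slots, the press is pushed down (press bears on the seat with more than 7 N) (z of each of foot_a, foot_b, foot_c in the frame of board below 0.026 m and horizontal distance between press and board below 0.006 m and angle between press's own z axis and vertical below 0.025 rad and contact force between press and board above 7 N), for 0.15 s.
At the end, for the whole second after the job is handed in: The bottoms of all three feet are less than 26 mm above the board's origin (within 2 mm of the slot floor), the press's centre is within 6 mm of the board's, its axis within 0.025 rad of upright, and it rests still on the seat by its own weight (z of each of foot_a, foot_b, foot_c in the frame of board below 0.026 m and horizontal distance between press and board below 0.006 m and angle between press's own z axis and vertical below 0.025 rad and linear speed of press below 0.01 m/s and contact force between press and board above 1 N); the robot touches nothing.
It fails at once if the press bears on the board or its seat with more than 30 N (contact force between press and board above 30 N).
It fails at once if a bystander is moved by more than 20 mm (distance of any of pin, jar, egg_ring, whisk, bowl, shaker, spoon from where it was at the start of the episode above 0.02 m).
It also fails if it takes over 72 s, if anything falls off the work surface, if the arm or the gripper's body presses on something with over 40 N, if the wrist force passes 120 N, or if a joint passes its speed limit or range.

### The arm

A 7-joint arm with a two-finger parallel gripper is mounted at the origin on the work surface. World frame = base frame: x ahead of the robot, y to its left, z up, the work surface at z = 0. Lengths are in m, angles in rad, forces in N, time in s.
With the tool pointing down it reaches from about 0.4 to 0.85 m from the base axis. Payload 4.5 kg.
Tool frame: the origin (TCP) lies at the very end of the fingers, on their centre line; the grasp point (between the pads) lies 19 mm behind it; z points along the fingers, y is the direction in which the jaws open and shut (so a half turn about z gives the same grasp; the last joint's range is limited). The gripper opens to 88 mm and grips with 3 to 60 N. Pads are 18 mm wide; open, the fingers measure 123 mm over their backs; the gripper's body (75 mm by 187 mm) begins 45 mm behind the grasp point.
Start: joints at [1.147, 0.689, -0.195, 1.565, 0.157, 0.902, -0.215], TCP at [0.276, -0.561, 0.239] pointing down, gripper open.
Joint ranges: [-3.01, 3.01], [-0.46, 2.08], [-1.47, 1.51], [0.13, 2.56], [-1, 4.14], [0.04, 2.09], [-2.66, 2.66]. Speed limits (rad/s): [2.57, 2.57, 3.14, 3.14, 3.14, 3.14, 3.14].

### API

Orientations are given as a unit quaternion [x, y, z, w].
In Python, from plant import telemetry, imaging, r gives the robot as it stands.
- The arm moves only by the shell command python3 -m creep 'ROWS' [FORCE]. ROWS is JSON, a list of rows, each a list of 5 numbers: the closure in counts, from 0 (fully open) to 255 (shut), then the shift along the tool's x, y, z in m, then the turn about the tool's z in degrees. In form: [[fingers, x, y, z, yaw], ...]. A call has 1 to 10 rows; each row is the pose to reach, as a shift and turn from the pose commanded when the call began, along the tool's axes at that moment; what a row does not reach only later rows make up. A row lasts 1/8 s, in which the tool goes at most 62.5 mm and 10.7 degrees, less where a joint would pass 70% of its speed; a pose out of reach is approached as far as the arm can. A call with a gripper value outside its range is refused whole. The fingers move at their own pace and stop on an object; FORCE is the grip in N (left out, the last holds). Time passes only in rows, so rows that repeat a pose let the fingers close. It gives the time, the measured TCP pose, the force and the opening at its end, in the units of the state.
- telemetry.get_state(): the state, without advancing time (a new reading comes with each control period).
- imaging.snapshot(name): name is "scene" or "top" or "wrist"; returns a dict with "image" (384x512x3 uint8, blue, green, red), "camera_matrix" (3x3 intrinsics, pixels), "R" (3x3) and "t" (3): a world point X has camera coordinates R X + t; the wrist camera has in their place "hand_eye" (4x4, takes a point from camera to tool coordinates, whose origin is the TCP and whose axes are the flange's). Camera axes: x right, y down, z forward; pixel columns grow to the right and rows downward; lengths in m; the calibration is good to about 2 mm. A picture is of the moment at which its call begins: read the wrist's pose just before it. There is no depth.
- r.finish_job(): hands the job in, once; it reports no verdict.
Trained networks look in a picture, given as the dict that the camera call returned (one of the last four; its "shot" number tells which), for a name from the list of things; names that differ only in an ending like _2 or _b are one class to them, and where a whole thing is asked for, a point or a joint stands for the part that bears it (a point fixed in the world has none). Each returns a list of dicts, best first, with "score" (0 to 1); they miss things now and then, are a little off and sometimes report something else, mostly with a low value. They report only what shows in the picture. A call takes as long as a camera call.
- imaging.boxes_of(picture, target): "rect" ([left, top, right, bottom] in pixels, round what is visible of it).
- imaging.trace(picture, target): "pixels" (384x512 bool, what is visible of it) and "rect" ([left, top, right, bottom] in pixels, round what is visible of it).
- imaging.place_of(picture, target): "location" ([row, column] in pixels: a listed point, or the origin of a listed thing).
The state is a dict: "clock": time; "q": joint angles; "qd": joint speeds; "joint_torque": joint torques, N m; "tool_pos": TCP position; "eef_rot": TCP orientation; "contact_force": force on the tool from outside, world axes, zero at the start; "moment": the same for the moment, N m; "opening": opening from 0.0 (shut) to 1.0 (fully open).
Only numpy, scipy, OpenCV 4.12 (cv2) and the standard library are available. Lean on these libraries where they do the work, as an engineer would, in place of code of your own. Each camera call takes 0.05 s, during which the arm holds its last target.

## Working session

There is one attempt and no reset: what is moved stays moved. The work goes in short steps, Python scripts to look and compute and a shell command to move; the robot and the scene stay as the last step left them, time stands still between calls to the robot, and variables do not carry over. Pictures are saved under pics/ and viewed, and the job is handed in when it is done.

```bash
ls; mkdir -p pics; python3 - <<'E'
from plant import telemetry, imaging, r
import cv2
s=telemetry.get_state(); print(s)
for n in ("scene","top","wrist"):
    p=imaging.snapshot(n); cv2.imwrite(f"pics/{n}0.png",p["image"]); print(n,p["camera_matrix"],p.get("R"),p.get("t"),p.get("hand_eye"))
    for t in ("press","board","foot_a","seat_floor"):
        try: print(t,[(d["location"],round(d["score"],2)) for d in imaging.place_of(p,t)][:4])
        except Exception as e: print(t,e)
E
```

```text
pics
{'clock': 0.0, 'q': array([ 1.14677599,  0.68997394, -0.19453602,  1.56633395,  0.15730487,
        0.90248743, -0.21508422]), 'qd': array([-0.00110697,  0.00071326, -0.00204073, -0.00082313,  0.00062451,
       -0.00033191,  0.00158114]), 'joint_torque': array([ 1.92205935e-04, -5.27559328e+01, -1.26730442e+00, -1.53426558e+01,
       -5.26957749e-02,  6.63872706e-03,  1.45995741e-04]), 'tool_pos': array([ 0.27593608, -0.56009285,  0.23791954]), 'eef_rot': array([ 9.73900374e-01,  2.26974102e-01, -2.63449004e-04, -8.65367911e-04]), 'contact_force': array([-1.01776792,  0.29028025,  0.66646841]), 'moment': array([-0.0026091 , -0.02202174, -0.03685475]), 'opening': 1.0003088566234764}
scene [[366.56133586   0.         259.74614273]
 [  0.         366.56133586 188.77500008]
 [  0.           0.           1.        ]] [[-0.35709838  0.93400749  0.01052362]
 [ 0.71120789  0.27918477 -0.64516602]
 [-0.60552793 -0.22290326 -0.76396993]] [ 0.21775161 -0.3946213   1.36560766] None
press [([173.4, 193.1], 0.88), ([206.1, 317.3], 0.34)]
board [([212.8, 318.1], 0.68), ([165.7, 178.5], 0.39)
[... 364 characters left out ...]
]] [-0.03320019  0.59659393  1.4671586 ] None
press [([201.4, 318.8], 0.77)]
board [([196.1, 209.8], 0.92)]
foot_a [([209.5, 333.9], 0.92), ([210.2, 303.9], 0.77), ([181.5, 317.2], 0.7), ([194.9, 209.6], 0.64)]
seat_floor [([193.0, 209.1], 0.83)]
wrist [[276.7479096    0.         254.55809757]
 [  0.         276.7479096  191.56002973]
 [  0.           0.           1.        ]] None None [[ 2.99215826e-04 -9.63800897e-01 -2.66622846e-01  6.86734427e-02]
 [ 9.99999950e-01  3.16516178e-04 -2.19139727e-05 -5.09674110e-04]
 [ 1.05511151e-04 -2.66622826e-01  9.63800943e-01 -1.46520670e-01]
 [ 0.00000000e+00  0.00000000e+00  0.00000000e+00  1.00000000e+00]]
press []
board []
foot_a []
seat_floor []
```

View pics/scene0.png

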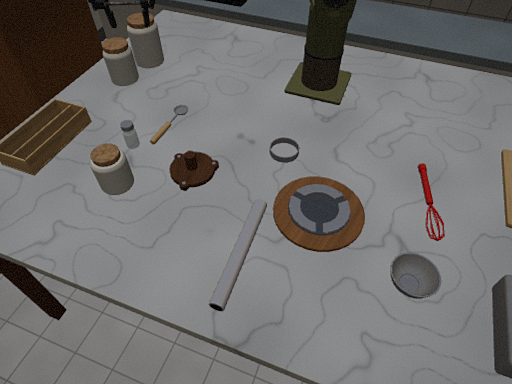

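View pics/top0.png

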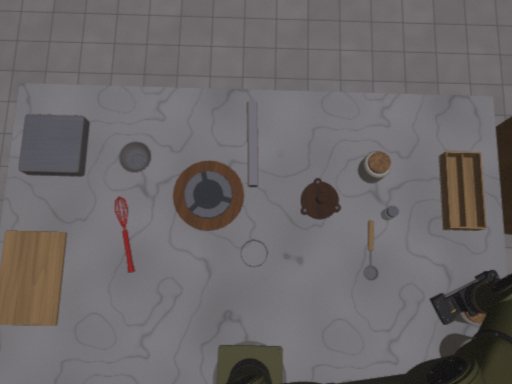

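```bash
cat > h.py <<'E'
import numpy as np, cv2
from scipy.spatial.transform import Rotation as Ro
from plant import telemetry, imaging, r
def P(p,s=None):
    if "R" in p and p["R"] is not None: return np.array(p["R"]),np.array(p["t"])
    H=np.array(p["hand_eye"]); T=np.eye(4); T[:3,:3]=Ro.from_quat(s["eef_rot"]).as_matrix(); T[:3,3]=s["tool_pos"]
    C=np.linalg.inv(T@H); return C[:3,:3],C[:3,3]
def ray(K,R,t,rc):
    d=R.T@np.linalg.inv(K)@np.array([rc[1],rc[0],1.]); return -R.T@t, d/np.linalg.norm(d)
def at_z(K,R,t,rc,z):
    o,d=ray(K,R,t,rc); return o+d*(z-o[2])/d[2]
def tri(rs):
    A=np.zeros((3,3)); b=np.zeros(3)
    for o,d in rs:
        M=np.eye(3)-np.outer(d,d); A+=M; b+=M@o
    X=np.linalg.solve(A,b); return X,[np.linalg.norm(np.cross(X-o,d)) for o,d in rs]
def proj(K,R,t,X):
    c=K@(R@np.array(X).T+t[:,None]); return (c[:2]/c[2]).T
E
python3 - <<'E'
from h import *
ps={n:imaging.snapshot(n) for n in("scene","top")}
for th in ("press","board","seat_floor"):
    rs=[]
    for n,p in ps.items():
        l=imaging.place_of(p,th)
        if l:
            R,t=P(p); rs.append(ray(p["camera_matrix"],R,t,l[0]["location"]))
            print(th,n,at_z(p["camera_matrix"],R,t,l[0]["location"],0.024 if th=="seat_floor" else 0))
    if len(rs)==2: print(th,tri(rs))
p=ps["top"];R,t=P(p)
for d in imaging.place_of(p,"foot_a"): print(at_z(p["camera_matrix"],R,t,d["location"],0.0),d["score"])
E
```

```text
press scene [ 5.78287044e-01 -2.26052715e-01  1.11022302e-16]
press top [ 0.58253394 -0.22321365  0.        ]
press (array([ 0.58184972, -0.2229529 ,  0.00475213]), [np.float64(0.0004526231146200407), np.float64(0.00045262311461995316)])
board scene [0.58707982 0.15640375 0.        ]
board top [ 0.53342727 -0.16701079  0.        ]
board (array([ 0.54266694, -0.00795803, -0.03346504]), [np.float64(0.1618511229665595), np.float64(0.16185112296655949)])
seat_floor scene [0.57411584 0.1455732  0.024     ]
seat_floor top [0.58891754 0.15581482 0.024     ]
seat_floor (array([0.5864064 , 0.1505427 , 0.04040933]), [np.float64(0.0036484177580630196), np.float64(0.003648417758063009)])
[ 0.54008132 -0.17207948  0.        ] 0.95
[ 0.54575919 -0.27053132  0.        ] 0.82
[ 0.63898299 -0.21572978  0.        ] 0.57
[0.60368155 0.14268027 0.        ] 0.45
```

Scene picture: the press stands at (193,170) with its knob up and the jar beside it. The board and slotted seat are at (319,210), and the pin lies between them. Next I move the wrist camera over the press.

```bash
python3 -m creep '[[0,0.05,-0.02,0,0],[0,0.1,-0.04,0,0],[0,0.15,-0.06,0,-10],[0,0.205,-0.08,0,-20],[0,0.26,-0.1,0,-30],[0,0.315,-0.12,0,-40],[0,0.37,-0.145,0,-50],[0,0.42,-0.165,0,-60],[0,0.42,-0.165,0,-60],[0,0.42,-0.165,0,-60]]' 20; cat > look.py <<'E'
from h import *
import sys
s=telemetry.get_state(); p=imaging.snapshot("wrist"); R,t=P(p,s); K=p["camera_matrix"]
cv2.imwrite(f"pics/{sys.argv[1]}.png",p["image"])
np.savez(f"{sys.argv[1]}.npz",K=K,R=R,t=t,img=p["image"])
print(s["clock"],s["q"].round(3),s["tool_pos"].round(4),Ro.from_quat(s["eef_rot"]).as_matrix().round(3).tolist(),s["contact_force"].round(2),s["opening"])
for a in sys.argv[2:]:
    n,z=a.split(":")
    for d in imaging.place_of(p,n)[:4]: print(n,d["location"],round(d["score"],2),at_z(K,R,t,d["location"],float(z)).round(4))
E
python3 look.py w1 press:0 foot_a:0 jar:0
```

```text
clock: 2.45
tool_pos: [0.5794, -0.228, 0.2384]
eef_rot: [0.731, 0.683, -0.001, 0.0]
contact_force: [-0.1, -0.6, 0.2]
opening: 0.999
2.45 [ 0.546  0.712 -0.449  1.564  0.359  0.949 -0.087] [ 0.5794 -0.228   0.2384] [[0.067, 0.998, -0.001], [0.998, -0.067, -0.001], [-0.001, -0.001, -1.0]] [-0.13 -0.61  0.25] 0.9993069281626688
press [160.7, 251.3] 0.91 [ 0.575  -0.2206  0.    ]
foot_a [201.9, 241.6] 0.71 [ 0.5567 -0.28    0.    ]
foot_a [127.7, 226.9] 0.69 [ 0.5451 -0.1734  0.    ]
foot_a [153.2, 299.2] 0.57 [ 0.6422 -0.2145  0.    ]
jar [153.4, 297.5] 0.72 [ 0.6398 -0.2147  0.    ]
jar [269.1, 332.1] 0.55 [ 0.6891 -0.3992  0.    ]
```

View pics/w1.png

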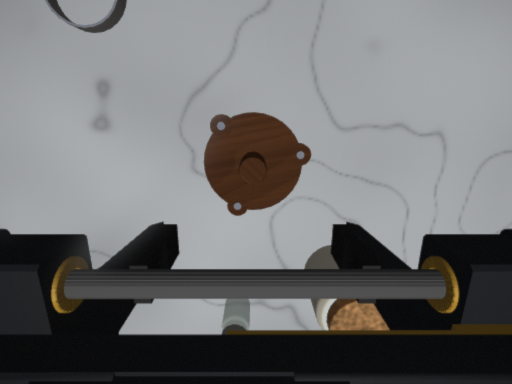

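```bash
cat > fit.py <<'E'
from h import *
import sys
from scipy.optimize import least_squares
def screws(f, box):
    d=np.load(f); img=d["img"]; x0,y0,x1,y1=box
    hsv=cv2.cvtColor(img,cv2.COLOR_BGR2HSV); br=((hsv[...,1]>90)).astype(np.uint8)
    m=np.zeros_like(br); m[y0:y1,x0:x1]=br[y0:y1,x0:x1]
    cn,_=cv2.findContours(m,cv2.RETR_EXTERNAL,cv2.CHAIN_APPROX_NONE); c=max(cn,key=cv2.contourArea)
    fill=np.zeros_like(m); cv2.drawContours(fill,[c],-1,1,-1); hole=fill&(1-br)
    n,l,st,ce=cv2.connectedComponentsWithStats(hole)
    o=sorted(range(1,n),key=lambda i:-st[i,4])[:4]
    out=[]
    for i in o:
        ys,xs=np.where(l==i); w=img[ys,xs].astype(float).sum(1); out.append((ce[i],st[i,4]))
    return d["K"],d["R"],d["t"],out,c
if __name__=="__main__":
    K,R,t,out,c=screws(sys.argv[1],list(map(int,sys.argv[2].split(","))))
    pts=[]
    for ce,a in out:
        X=at_z(K,R,t,(ce[1],ce[0]),0.028); print(ce.round(1),a,X.round(4)); pts.append(X)
    pts=np.array(pts[:3])
    def f(v): 
        r=[]
        for p in pts:
            a=np.arctan2(p[1]-v[1],p[0]-v[0]); k=np.round((a-v[2])/(2*np.pi/3)); an=v[2]+k*2*np.pi/3
            r+=[p[0]-v[0]-.062*np.cos(an),p[1]-v[1]-.062*np.sin(an)]
        return r
    v=least_squares(f,[*pts[:,:2].mean(0),np.arctan2(*(pts[0]-pts.mean(0))[[1,0]])]); print(v.x[:2].round(4),"yaw mod120",np.degrees(v.x[2])%120,"res",np.array(v.fun).round(4), np.linalg.norm(pts[:,:2]-v.x[:2],axis=1))
E
python3 fit.py w1.npz 190,100,330,225; python3 - <<'E'
from h import *
p=imaging.snapshot("top");R,t=P(p);K=p["camera_matrix"]
for n in ("jar","pin","shaker","spoon","egg_ring"):
    for d in imaging.place_of(p,n)[:1]: print(n,d["score"],at_z(K,R,t,d["location"],0).round(3))
E
```

```text
[300.  154.8] 64 [ 0.639  -0.2126  0.028 ]
[237.1 205.8] 58 [ 0.5521 -0.2763  0.028 ]
[ 0.6139 -0.2695] yaw mod120 66.23726690040623 res [ 0.0002  0.0001 -0.0002 -0.0001] [0.06216732 0.06216731]
pin 0.97 [0.771 0.013 0.   ]
shaker 0.41 [ 0.577 -0.227  0.   ]
egg_ring 0.45 [0.468 0.423 0.   ]
```

```bash
sed -i 's/cv2.drawContours(fill,\[c\],-1,1,-1)/cv2.drawContours(fill,[cv2.convexHull(c)],-1,1,-1); hull=fill.copy(); fill=cv2.erode(fill,np.ones((3,3),np.uint8),iterations=2)/; s/hole=fill&(1-br)/hole=fill\&(cv2.cvtColor(img,cv2.COLOR_BGR2GRAY)>95).astype(np.uint8)/' fit.py
sed -i 's/out.append((ce\[i\],st\[i,4\]))/out.append((ce[i],st[i,4])) if st[i,2]<14 and st[i,3]<14 else 0/; s/\[:4\]$/[:12]/' fit.py
python3 - <<'E'
import numpy as np,cv2
i=np.load("w1.npz")["img"]; cv2.imwrite("pics/crop1.png",cv2.resize(i[100:225,180:330],None,fx=4,fy=4,interpolation=cv2.INTER_NEAREST))
E
python3 fit.py w1.npz 190,100,330,225
```

```text
[300.  154.6] 43 [ 0.639  -0.2124  0.028 ]
[220.8 125.8] 42 [ 0.5406 -0.1695  0.028 ]
[236.9 205.8] 38 [ 0.5519 -0.2763  0.028 ]
[302.  165.5] 2 [ 0.6412 -0.2268  0.028 ]
[247. 209.] 1 [ 0.5652 -0.2818  0.028 ]
[ 0.5772 -0.2194] yaw mod120 6.265565379932772 res [ 0.0002  0.0003  0.0001 -0.0001 -0.0003 -0.0001] [0.06219571 0.06182977 0.06223698]
```

View pics/crop1.png

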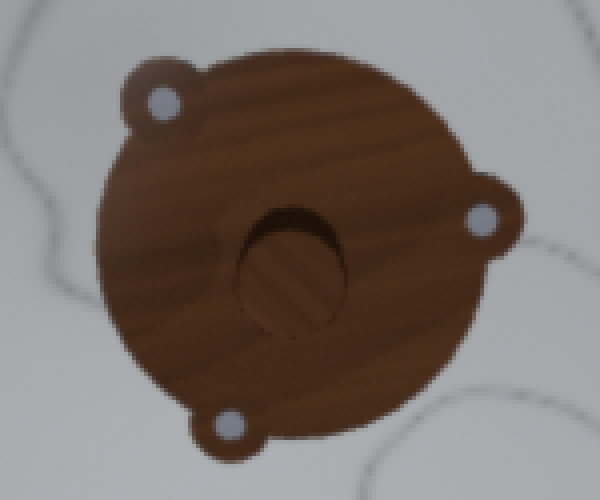

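```bash
python3 -m creep '[[0,0.06,0,0,0],[0,0.12,0,0,0],[0,0.18,0,0,0],[0,0.24,0,0,0],[0,0.3,0,0,0],[0,0.35,0,0,0],[0,0.35,0,0,0],[0,0.35,0,0,0]]'; python3 look.py w2 seat_floor:0.024 board:0
```

```text
clock: 3.95
tool_pos: [0.6031, 0.1212, 0.2385]
eef_rot: [0.73, 0.683, -0.001, 0.0]
contact_force: [0.1, -1.1, 0.9]
opening: 1.0
3.95 [-0.043  0.697 -0.417  1.589  0.332  0.927 -0.641] [0.6031 0.1212 0.2385] [[0.066, 0.998, -0.0], [0.998, -0.066, -0.001], [-0.001, -0.0, -1.0]] [ 0.07 -1.1   0.94] 0.9996953118465086
seat_floor [143.4, 241.1] 0.57 [0.5879 0.1557 0.024 ]
board [143.1, 241.8] 0.72 [0.5875 0.1537 0.    ]
```

View pics/w2.png

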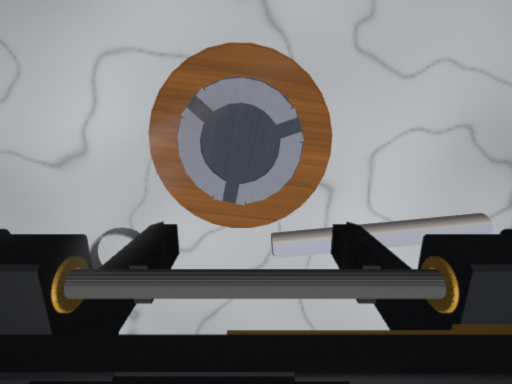

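```bash
cat > seat.py <<'E'
from h import *
import sys
d=np.load(sys.argv[1]); K,R,t,img=d["K"],d["R"],d["t"],d["img"]
c=np.array([0.588,0.155]); 
def rect(c,z,hw=.14,n=1120):
    g=np.linspace(-hw,hw,n); X,Y=np.meshgrid(c[0]+g,c[1]-g[::1]*-1)
    pts=np.stack([X.ravel(),Y.ravel(),np.full(X.size,z)],1); uv=proj(K,R,t,pts).astype(np.float32)
    return cv2.remap(img,uv[:,0].reshape(n,n),uv[:,1].reshape(n,n),cv2.INTER_LINEAR),X,Y
im,X,Y=rect(c,0.032)
hsv=cv2.cvtColor(im,cv2.COLOR_BGR2HSV); g=cv2.cvtColor(im,cv2.COLOR_BGR2GRAY)
rr=np.hypot(X-c[0],Y-c[1])
cv2.imwrite("pics/rect_%s.png"%sys.argv[1][:2],cv2.resize(im[::-1],(560,560)))
m=((hsv[...,1]<70)&(g>75)&(rr<.095)).astype(np.uint8)
m=cv2.morphologyEx(m,cv2.MORPH_OPEN,np.ones((9,9)))
n,l,st,ce=cv2.connectedComponentsWithStats(m); k=[i for i in range(1,n) if st[i,4]>3000]; print([st[i,4] for i in k])
lm=np.isin(l,k)
# score model
from scipy.optimize import minimize
sub=(rr<.1); xs=X[sub][::4];ys=Y[sub][::4];mm=lm[sub][::4]
def model(v):
    x=xs-v[0];y=ys-v[1];r=np.hypot(x,y); s=lambda q:1/(1+np.exp(-q/.0006))
    a=np.arctan2(y,x)-v[2]; a=(a+np.pi/3)%(2*np.pi/3)-np.pi/3
    w=np.abs(r*np.sin(a)); return s(.078-r)*s(r-.050)*s(w-.009)
best=min((minimize(lambda v:((model([v[0]/100,v[1]/100,v[2]])-mm)**2).mean(),[c[0]*100,c[1]*100,a],method="Nelder-Mead",options=dict(xatol=1e-4,fatol=1e-7,initial_simplex=[[c[0]*100,c[1]*100,a],[c[0]*100+.5,c[1]*100,a],[c[0]*100,c[1]*100+.5,a],[c[0]*100,c[1]*100,a+.2]])) for a in (0,.35,.7,1.05,1.4,1.75)),key=lambda o:o.fun)
v=best.x; print("centre",v[:2]/100,"slot yaw mod120",np.degrees(v[2])%120,"err",best.fun)
# outer edges for size check: board rim on z=.022
r=np.hypot(X-v[0]/100,Y-v[1]/100); print("land rmin/rmax",np.percentile(r[lm],[1,99]))
E
python3 seat.py w2.npz
```

```text
[np.int32(56252), np.int32(123832)]
centre [0.58634946 0.15572522] slot yaw mod120 14.414184516830858 err 0.03807671654086243
land rmin/rmax [0.04890891 0.07923608]
```

View pics/rect_w2.png

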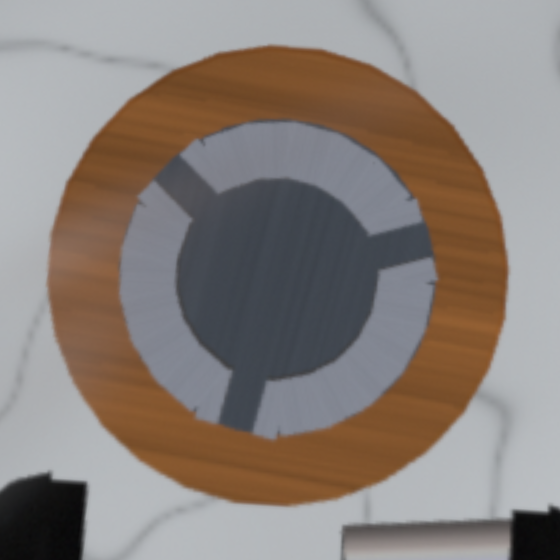

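```bash
sed -i 's/g>75/g>GT/' seat.py; sed -i 's/^rr=.*/&\nGT=cv2.threshold(g[(rr<.07)].reshape(-1,1),0,255,cv2.THRESH_OTSU)[0]; print("GT",GT)/' seat.py; python3 seat.py w2.npz
```

```text
GT 101.0
[np.int32(53246), np.int32(53568), np.int32(53242)]
centre [0.58613548 0.15561295] slot yaw mod120 14.571265697861802 err 0.012230821651000673
land rmin/rmax [0.05073762 0.07882849]
```

```bash
python3 -m creep '[[0,-0.06,0,0,0],[0,-0.12,0,0,0],[0,-0.18,0,0,0],[0,-0.24,0,0,0],[0,-0.3,0,0,0],[0,-0.342,-0.003,0.03,0],[0,-0.342,-0.003,0.07,0],[0,-0.342,-0.003,0.08,0],[0,-0.342,-0.003,0.08,0]]'; python3 look.py w3; python3 fit.py w3.npz 150,90,370,260
```

```text
clock: 5.22
tool_pos: [0.5776, -0.2185, 0.1589]
eef_rot: [0.73, 0.684, 0.0, -0.0]
contact_force: [1.4, -0.5, 0.7]
opening: 1.001
5.225 [ 0.512  0.801 -0.408  1.655  0.419  0.774 -0.154] [ 0.5776 -0.2185  0.1589] [[0.065, 0.998, -0.0], [0.998, -0.065, 0.001], [0.001, -0.0, -1.0]] [ 1.44 -0.46  0.72] 1.0011546560197646
[213.7 138.5] 84 [ 0.5403 -0.1693  0.028 ]
[314.3 174.9] 72 [ 0.6392 -0.2125  0.028 ]
[234.9 237.5] 59 [ 0.5524 -0.2765  0.028 ]
[226.3 126.5] 14 [ 0.5538 -0.1586  0.028 ]
[316.4 189.5] 10 [ 0.6412 -0.2281  0.028 ]
[247.6 242.1] 8 [ 0.5658 -0.2829  0.028 ]
[202.5 148. ] 4 [ 0.5282 -0.1778  0.028 ]
[311.  157.5] 4 [ 0.636  -0.1944  0.028 ]
[221.2 233. ] 4 [ 0.538  -0.2703  0.028 ]
[ 0.5773 -0.2194] yaw mod120 6.397970356537215 res [-0.0002  0.0003  0.0003  0.     -0.0001 -0.0003] [0.0623229  0.06227495 0.06230666]
```

View pics/w3.png

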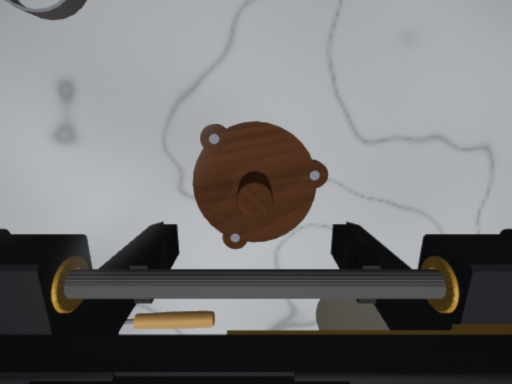

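```bash
python3 - <<'E'
from h import *
a=np.load("w1.npz");b=np.load("w3.npz")
for (u,v),(x,y) in [((300,154.7),(314.3,174.9)),((220.8,125.8),(213.7,138.5)),((236.9,205.8),(234.9,237.5)),((252.8,170.6),(254.3,200))]:
    print(tri([ray(a["K"],a["R"],a["t"],(v,u)),ray(b["K"],b["R"],b["t"],(y,x))]))
    print(at_z(b["K"],b["R"],b["t"],(y,x),.08))
E
```

```text
(array([ 0.63888012, -0.21228614,  0.02904045]), [np.float64(0.0001246781523727975), np.float64(0.00012467815237264377)])
[ 0.62854177 -0.20072161  0.08      ]
(array([ 0.54019167, -0.16948595,  0.02607762]), [np.float64(0.00017517614475371084), np.float64(0.0001751761447537236)])
[ 0.54820996 -0.16561869  0.08      ]
(array([ 0.55226213, -0.27573339,  0.02975052]), [np.float64(0.00024159376986529656), np.float64(0.0002415937698653513)])
[ 0.55794115 -0.25281458  0.08      ]
(array([ 0.5776523 , -0.21863612,  0.08203647]), [np.float64(0.0002503010465641805), np.float64(0.00025030104656438665)])
[ 0.5773569  -0.21926318  0.08      ]
```

```bash
python3 -m creep '[[0,0,0,0.04,0],[0,0,0,0.08,0],[0,0,0,0.11,0],[0,0,0,0.118,0],[0,0,0,0.118,0],[255,0,0,0.118,0],[255,0,0,0.118,0],[255,0,0,0.118,0],[255,0,0,0.118,0],[255,0,0,0.118,0]]' 40; python3 -c "
from h import *
print(telemetry.get_state())"
```

```text
clock: 6.52
tool_pos: [0.5776, -0.2189, 0.0407]
eef_rot: [0.73, 0.683, -0.0, 0.0]
contact_force: [0.1, -1.0, 0.3]
opening: 0.458
{'clock': 6.525, 'q': array([ 0.46276683,  0.965979  , -0.31756245,  1.70674491,  0.51172474,
        0.55231115, -0.23374048]), 'qd': array([ 0.00112576,  0.0017812 ,  0.00055621, -0.00090565, -0.00042197,
       -0.00182613, -0.00130376]), 'joint_torque': array([ 1.03741401e-02, -5.71522093e+01, -3.57835963e+00, -9.06077653e+00,
       -3.48073477e-02, -2.41288668e-03,  4.41077327e-05]), 'tool_pos': array([ 0.57758986, -0.2188551 ,  0.04074897]), 'eef_rot': array([ 7.29967463e-01,  6.83481896e-01, -2.50708198e-05,  1.28515284e-05]), 'contact_force': array([ 0.09511177, -0.97052748,  0.25080512]), 'moment': array([ 0.00886924, -0.04456114, -0.01884373]), 'opening': 0.45783015281188977}
```

Still closing; let it finish.

```bash
python3 -m creep '[[255,0,0,0,0],[255,0,0,0,0],[255,0,0,0,0],[255,0,0,0,0]]'
```

```text
clock: 7.02
tool_pos: [0.5776, -0.2188, 0.0407]
eef_rot: [0.73, 0.683, -0.0, -0.0]
contact_force: [-0.2, -0.8, -0.0]
opening: 0.353
```

```bash
python3 -m creep '[[255,0,0,-0.01,0],[255,0,0,-0.03,0],[255,0,0,-0.06,0],[255,0,0,-0.09,0],[255,0,0,-0.11,0],[255,0,0,-0.11,0],[255,0,0,-0.11,0]]'; python3 look.py w4; python3 -c "
from h import *
p=imaging.snapshot('scene'); cv2.imwrite('pics/s4.png',p['image'][60:300,100:440])"
```

```text
clock: 7.9
tool_pos: [0.5771, -0.2189, 0.1506]
eef_rot: [0.73, 0.683, -0.0, -0.0]
contact_force: [-0.6, -0.3, -2.7]
opening: 0.353
7.9 [ 0.511  0.811 -0.405  1.662  0.429  0.758 -0.162] [ 0.5771 -0.2189  0.1506] [[0.066, 0.998, -0.001], [0.998, -0.066, -0.0], [-0.0, -0.001, -1.0]] [-0.6  -0.33 -2.65] 0.3527408318643147
```

View pics/w4.png

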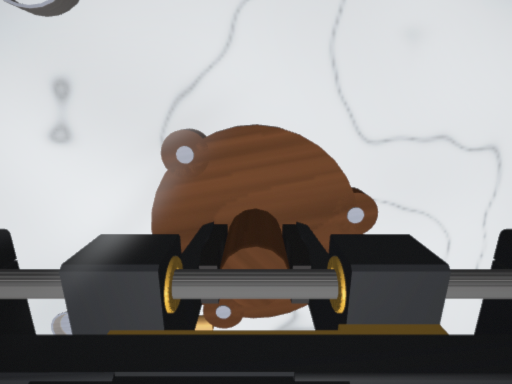

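View pics/s4.png

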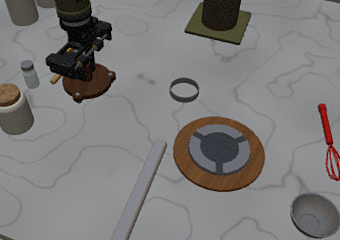

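```bash
cat > inh.py <<'E'
from h import *
from scipy.optimize import least_squares
import sys
# model: press in tool frame: centre cx,cy, height zoff (plate top above..), yaw, tilts ; screws px detected by blobs
d=np.load(sys.argv[1]); K,R,t,img=d["K"],d["R"],d["t"],d["img"]
g=cv2.cvtColor(img,cv2.COLOR_BGR2GRAY)
pts=[]
for a in sys.argv[3:]:
    u,v=map(int,a.split(",")); w=g[v-14:v+15,u-14:u+15]; m=(w>max(120,w.max()-70)).astype(np.uint8)
    n,l,st,ce=cv2.connectedComponentsWithStats(m); k=l[14,14]; pts.append(ce[k]+[u-14,v-14]); print(pts[-1],st[k,4])
pts=np.array(pts); Z=float(sys.argv[2])
X=np.array([at_z(K,R,t,(p[1],p[0]),Z) for p in pts]); print(X.round(4))
def f(v):
    ang=v[2]+np.arange(3)*2*np.pi/3
    M=np.c_[v[0]+.062*np.cos(ang),v[1]+.062*np.sin(ang),np.full(3,v[3])]
    pr=proj(K,R,t,M)
    return (np.array([pr[np.argmin(((pr-p)**2).sum(1))] for p in pts])-pts).ravel()
v=min((least_squares(f,[*X.mean(0)[:2],a,Z]) for a in (0,.5,1,1.5,2)),key=lambda o:o.cost)
print("centre",v.x[:2].round(4),"yaw",np.degrees(v.x[2])%120,"ztop",v.x[3].round(4),"res px",v.fun.round(2))
E
python3 inh.py w4.npz 0.138 184,155 355,215 223,312
```

```text
[184.32941176 154.34117647] 255
[355.21568627 214.95588235] 204
[222.87704918 311.85245902] 122
[[ 0.5399 -0.1692  0.138 ]
 [ 0.6391 -0.2128  0.138 ]
 [ 0.5518 -0.277   0.138 ]]
centre [ 0.577 -0.219] yaw 6.30598882206975 ztop 0.1395 res px [-0.04  0.05  0.06  0.02 -0.02 -0.07]
```

```bash
python3 -m creep '[[255,0.03,-0.001,0,0],[255,0.08,-0.003,0,-2],[255,0.13,-0.005,0,-4],[255,0.18,-0.007,0,-6],[255,0.23,-0.009,0,-8.3],[255,0.28,-0.012,0,-8.3],[255,0.33,-0.014,0,-8.3],[255,0.36,-0.015,0,-8.3],[255,0.3745,-0.0156,0,-8.3],[255,0.3745,-0.0156,0,-8.3]]';python3 -m creep '[[255,0,0,0,0],[255,0,0,0,0]]'; python3 look.py w5
```

```text
clock: 9.25
tool_pos: [0.5863, 0.1561, 0.1502]
eef_rot: [0.678, 0.735, -0.0, -0.0]
contact_force: [-0.2, -1.4, -2.2]
opening: 0.353
clock: 9.5
tool_pos: [0.5869, 0.1537, 0.1506]
eef_rot: [0.68, 0.734, -0.001, 0.0]
contact_force: [-0.3, -0.8, -1.7]
opening: 0.351
9.5 [-0.123  0.796 -0.375  1.696  0.406  0.728 -0.626] [0.5869 0.1537 0.1506] [[-0.076, 0.997, -0.0], [0.997, 0.076, -0.001], [-0.001, -0.0, -1.0]] [-0.25 -0.84 -1.75] 0.3513965557262947
```

View pics/w5.png

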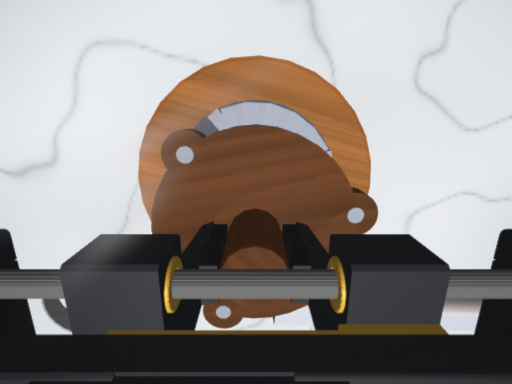

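```bash
python3 inh.py w5.npz 0.138 184,155 355,215 223,312; python3 - <<'E'
from h import *
for i in range(4):
    s=telemetry.get_state(); print(s["clock"],s["tool_pos"].round(4),Ro.from_quat(s["eef_rot"]).as_euler("xyz",degrees=True).round(2),s["contact_force"].round(2),s["moment"].round(3)); imaging.snapshot("top")
E
```

```text
[184.31746032 154.37301587] 252
[355.26570048 215.01932367] 207
[222.80769231 311.71538462] 130
[[0.5432 0.1975 0.138 ]
 [0.6476 0.1684 0.138 ]
 [0.5702 0.0926 0.138 ]]
centre [0.5869 0.1535] yaw 14.41974087845301 ztop 0.1395 res px [-0.01 -0.    0.    0.01  0.01 -0.01]
9.55 [0.5869 0.1541 0.1507] [-1.80e+02  6.00e-02  9.44e+01] [-0.33 -0.55 -1.82] [-0.008 -0.085  0.006]
9.6 [0.5869 0.1545 0.1507] [-1.800e+02  4.000e-02  9.443e+01] [-0.69 -0.16 -1.25] [-0.02  -0.095 -0.045]
9.65 [0.5868 0.1549 0.1507] [1.800e+02 3.000e-02 9.445e+01] [ 0.12 -0.18 -2.35] [-0.044 -0.098  0.008]
9.7 [0.5868 0.1552 0.1508] [1.800e+02 2.000e-02 9.448e+01] [-0.37  0.2  -1.63] [-0.033 -0.092 -0.051]
```

```bash
python3 -m creep '[[255,0,0,0.02,0],[255,0,0,0.045,0],[255,0,0,0.06,0],[255,0,0,0.068,0],[255,0,0,0.07,0],[255,0,0,0.07,0],[255,0,0,0.07,0],[255,0,0,0.07,0]]'; python3 look.py w6;python3 -m creep '[[255,0,0,0,0],[255,0,0,0,0]]'
```

```text
clock: 10.75
tool_pos: [0.587, 0.156, 0.0812]
eef_rot: [0.679, 0.734, 0.0, 0.0]
contact_force: [-0.4, 0.8, -2.3]
opening: 0.352
10.75 [-0.155  0.893 -0.323  1.732  0.461  0.591 -0.673] [0.587  0.156  0.0812] [[-0.079, 0.997, 0.001], [0.997, 0.079, 0.0], [0.0, 0.001, -1.0]] [-0.4   0.83 -2.29] 0.3516429993749385
clock: 11.05
tool_pos: [0.5867, 0.1559, 0.0808]
eef_rot: [0.679, 0.735, 0.0, 0.0]
contact_force: [-0.4, -0.5, -2.3]
opening: 0.351
```

View pics/w6.png

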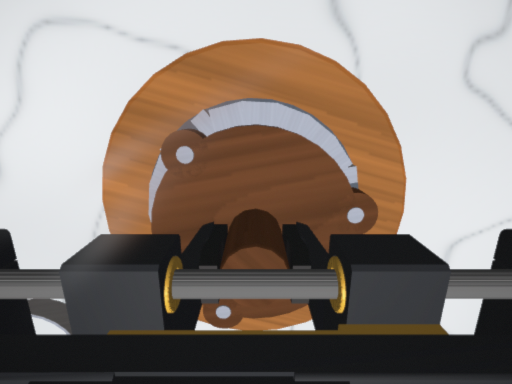

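```bash
python3 -m creep '[[255,0,0,0.002,0],[255,0,0,0.004,0],[255,0,0,0.006,0],[255,0,0,0.007,0],[255,0,0,0.008,0],[255,0,0,0.009,0],[255,0,0,0.009,0],[255,0,0,0.009,0]]'; python3 -c "
from h import *
s=telemetry.get_state(); print(s['tool_pos'],s['contact_force'],s['moment'])"
```

```text
clock: 12.05
tool_pos: [0.5867, 0.1559, 0.0718]
eef_rot: [0.679, 0.735, 0.0, 0.0]
contact_force: [0.4, 0.2, -1.6]
opening: 0.353
[0.58670368 0.15594126 0.07175574] [ 0.36535927  0.17701492 -1.61020819] [-0.07007041 -0.06179007 -0.03161324]
```

```bash
python3 -m creep '[[255,0,0,0.001,0],[255,0,0,0.002,0],[255,0,0,0.003,0],[255,0,0,0.003,0],[255,0,0,0.003,0]]'; python3 -c "
from h import *
s=telemetry.get_state(); print(s['tool_pos'],s['contact_force'],s['moment'])"
```

```text
clock: 12.68
tool_pos: [0.5867, 0.1559, 0.0687]
eef_rot: [0.679, 0.735, -0.0, 0.0]
contact_force: [-0.6, -0.5, -2.4]
opening: 0.353
[0.58665625 0.15587265 0.06868625] [-0.55564041 -0.50211296 -2.39719492] [-0.03187721 -0.12172329  0.07000367]
```

Foot bottoms are at about 28 mm, below the land tops, with no contact force, so the feet are in the slots. I'll go on down gently to the floor.

```bash
python3 -m creep '[[255,0,0,0.001,0],[255,0,0,0.002,0],[255,0,0,0.003,0],[255,0,0,0.0035,0],[255,0,0,0.0035,0],[255,0,0,0.0035,0]]'; python3 -c "
from h import *
s=telemetry.get_state(); print(s['tool_pos'],s['contact_force'],s['moment'])"
```

```text
clock: 13.42
tool_pos: [0.5867, 0.1559, 0.0652]
eef_rot: [0.679, 0.735, 0.0, 0.0]
contact_force: [-0.5, -0.0, -3.0]
opening: 0.351
[0.58671677 0.15587309 0.06523409] [-0.46780579 -0.02180691 -2.98232654] [-0.02283485 -0.11729383 -0.01455217]
```

```bash
python3 -m creep '[[255,0,0,0.0005,0],[255,0,0,0.001,0],[255,0,0,0.0015,0],[255,0,0,0.0015,0],[255,0,0,0.0015,0]]'; python3 -c "
from h import *
s=telemetry.get_state(); print(s['tool_pos'],s['contact_force'],s['moment'])"
```

```text
clock: 14.05
tool_pos: [0.5868, 0.1559, 0.0646]
eef_rot: [0.679, 0.734, 0.0, 0.0]
contact_force: [-2.6, -0.3, 6.2]
opening: 0.352
[0.58675415 0.15592111 0.06462453] [-2.55417463 -0.27162106  6.19968024] [-0.16529473  0.44156049  0.00414691]
```

```bash
python3 -m creep '[[255,0,0,0.0003,0],[255,0,0,0.0005,0],[255,0,0,0.0005,0],[255,0,0,0.0005,0],[255,0,0,0.0005,0]]'; python3 -c "
from h import *
s=telemetry.get_state(); print(s['tool_pos'],s['contact_force'],s['moment'])"; python3 look.py w7 ; python3 inh.py w7.npz 0.052 184,155 355,215 223,312
```

```text
clock: 14.68
tool_pos: [0.5868, 0.1559, 0.0646]
eef_rot: [0.679, 0.734, 0.0, 0.0]
contact_force: [-2.5, -1.9, 10.1]
opening: 0.352
[0.58679516 0.15589249 0.06459303] [-2.49969611 -1.8772644  10.05150562] [-0.23577102  0.56286117 -0.02892024]
14.675 [-0.163  0.918 -0.309  1.737  0.473  0.56  -0.685] [0.5868 0.1559 0.0646] [[-0.079, 0.997, 0.001], [0.997, 0.079, -0.0], [-0.0, 0.001, -1.0]] [-2.5  -1.88 10.05] 0.3516547098242563
[184.176 154.448] 250
[355.15865385 215.05288462] 208
[222.83006536 311.83006536] 153
[[0.5429 0.1996 0.052 ]
 [0.6474 0.1708 0.052 ]
 [0.5702 0.0947 0.052 ]]
centre [0.5868 0.1557] yaw 14.591188704254755 ztop 0.0535 res px [ 0.04  0.02  0.   -0.05 -0.05  0.03]
```

```bash
python3 -m creep '[[255,0,0,0.0002,0],[255,0,0,0.0002,0],[255,0,0,0.0002,0],[255,0,0,0.0002,0]]'; python3 -m creep '[[255,0,0,-0.0008,0],[255,0,0,-0.0013,0],[255,0,0,-0.0013,0],[255,0,0,-0.0013,0]]'
```

```text
clock: 15.22
tool_pos: [0.5868, 0.1559, 0.0646]
eef_rot: [0.679, 0.734, 0.0, 0.0]
contact_force: [-4.1, -1.4, 11.1]
opening: 0.355
clock: 15.72
tool_pos: [0.5868, 0.1559, 0.0646]
eef_rot: [0.679, 0.734, 0.0, 0.0]
contact_force: [-1.4, -1.4, 5.6]
opening: 0.348
```

```bash
python3 -m creep '[[255,0,0,-0.0006,0],[255,0,0,-0.0006,0],[255,0,0,-0.0006,0]]'; python3 -m creep '[[150,0,0,0,0],[120,0,0,0,0],[80,0,0,0,0],[60,0,0,0,0],[60,0,0,0,0],[60,0,0,0,0],[60,0,0,0,0]]'
```

```text
clock: 16.1
tool_pos: [0.5867, 0.1559, 0.0647]
eef_rot: [0.679, 0.735, 0.0, 0.0]
contact_force: [-0.3, 0.8, 0.3]
opening: 0.355
clock: 16.98
tool_pos: [0.5867, 0.1559, 0.0649]
eef_rot: [0.679, 0.735, 0.0, 0.0]
contact_force: [0.5, -0.4, 0.7]
opening: 0.761
```

Released. I'll raise straight up and look.

```bash
python3 -m creep '[[60,0,0,-0.01,0],[60,0,0,-0.03,0],[60,0,0,-0.06,0],[60,0,0,-0.1,0],[60,0,0,-0.13,0],[60,0,0,-0.15,0],[60,0,0,-0.15,0],[60,0,0,-0.15,0],[60,0,0,-0.15,0]]'; python3 look.py w8 ; python3 -c "
from h import *
p=imaging.snapshot('scene'); cv2.imwrite('pics/s8.png',cv2.resize(p['image'][130:270,230:400],None,fx=3,fy=3))
p=imaging.snapshot('top'); cv2.imwrite('pics/t8.png',p['image'])"
```

```text
clock: 18.1
tool_pos: [0.586, 0.1556, 0.2138]
eef_rot: [0.679, 0.735, -0.001, -0.0]
contact_force: [0.1, -0.5, 0.7]
opening: 0.767
18.1 [-0.101  0.716 -0.418  1.642  0.358  0.863 -0.584] [0.586  0.1556 0.2138] [[-0.079, 0.997, -0.002], [0.997, 0.079, -0.001], [-0.001, -0.002, -1.0]] [ 0.07 -0.54  0.69] 0.7670165423843489
```

View pics/w8.png

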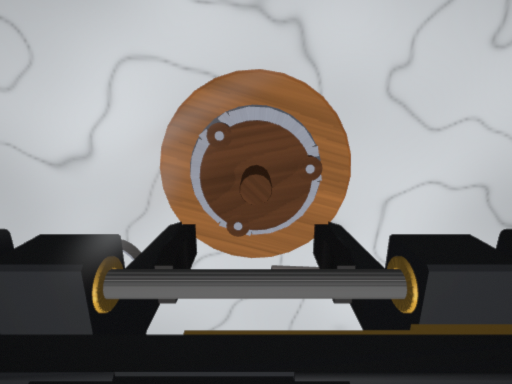

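View pics/s8.png

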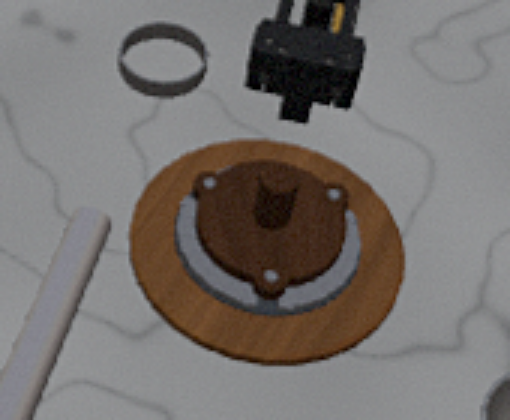

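View pics/t8.png

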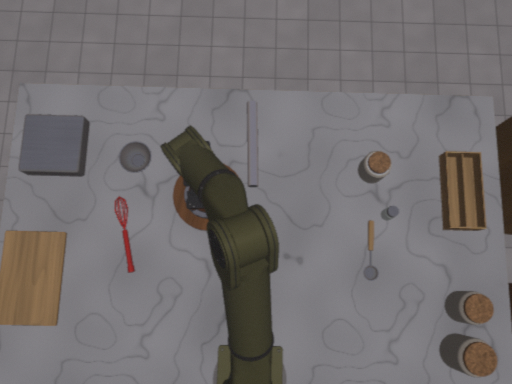

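The press sits concentric on the seat, with its lobes over the slots (screws at (219,136), (310,169) and (238,226) in the wrist view). No bystander looks moved. One numeric check before handing in:

```bash
python3 inh.py w8.npz 0.052 219,136 310,169 238,226; python3 -m creep '[[60,0,0,0,0],[60,0,0,0,0]]'; python3 look.py w9; python3 inh.py w9.npz 0.052 219,136 310,169 238,226
```

```text
[218.82258065 135.35483871] 62
[309.625 168.5  ] 56
[237.42553191 225.82978723] 47
[[0.543  0.1997 0.052 ]
 [0.6469 0.1712 0.052 ]
 [0.57   0.0952 0.052 ]]
centre [0.5866 0.1557] yaw 14.584965071641248 ztop 0.0536 res px [-0.09 -0.01  0.04  0.1   0.07 -0.09]
clock: 18.5
tool_pos: [0.5866, 0.1559, 0.2148]
eef_rot: [0.679, 0.735, -0.0, -0.0]
contact_force: [-0.2, -0.1, 0.5]
opening: 0.763
18.5 [-0.101  0.715 -0.418  1.641  0.358  0.863 -0.584] [0.5866 0.1559 0.2148] [[-0.079, 0.997, -0.0], [0.997, 0.079, -0.0], [-0.0, -0.0, -1.0]] [-0.16 -0.08  0.5 ] 0.7627793879619723
[217.93548387 135.74193548] 62
[308.54716981 168.67924528] 53
[236.7826087  225.91304348] 46
[[0.5428 0.1996 0.052 ]
 [0.6468 0.1711 0.052 ]
 [0.5701 0.095  0.052 ]]
centre [0.5866 0.1556] yaw 14.670346725195936 ztop 0.0536 res px [-0.06  0.02  0.04  0.05  0.02 -0.07]
```

```bash
python3 -c "
from plant import r
print(r.finish_job())"
```

```text
the job is handed in; nothing more can be done
None
```

I gripped the puri press by its knob, set it on the seat, and all three feet went into the slots. I then bedded it with one push, let go and handed the job in; no verdict was reported.

- **Fit:** I measured the slot angle with the wrist camera and turned the press about 8° on the way over. The feet dropped straight in, so no turning by feel was needed.
- **Push:** The wrist force read about 10 to 11 N at the end of each push step. With the press's weight of roughly 2.5 N, it bore on the seat with about 13 N, well under 30 N. This comes from readings at the end of each move, so any brief peak in between was not seen.
- **Final pose:** The press centre is within about 0.5 mm of the board centre, and its feet are within about 0.1° of the slot angle. It looks level, with fit errors of 0.1 pixel or less. The TCP height at contact puts the feet about 24 mm above the counter, which is the slot floor.
- **Disagreements:**
  - The camera put the plate top at 53.6 mm instead of the expected 52 mm. The same 1.5 mm offset showed while the press was held, so I take it as calibration bias.
  - During the push there was a sideways force of 2.5 to 4 N, which was gone once I eased off.
- **Surroundings:** The gripper is clear of the press. I only looked at the final pictures for the bystanders, and none seemed to have moved. The clock read about 18.5 s of the 72 s allowed at the last check.

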